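# Show a film test plate to the magnifier lamp

### The job

Switch on the magnifier lamp by pushing the switch on its foot all the way down, then take the test plate with the frosted, corner-notched end out of its yellow stand, gripping only its clear part and keeping the fingers off the frosted end. Hold it up to the lens to be read: the frosted end centred on the lens about 15 cm from the glass on the robot's side, the label face up and square to the lens. Finish while holding it still there, with the gripper alone carrying it; do not bump the lamp's head and leave the other things on the bench where they are.

Things in the scene. Friction and masses are not known exactly. Their poses are not given: they have to be found in the camera images.
- plate_centre (a point): Centre of the test plate: acrylic, 120 mm long, 64 mm high, 8 mm thick, about 75 g, standing on a long edge in a yellow stand, lower edge 8 mm and upper edge 72 mm above the bench. Axes: x along its length to the frosted end, z across its height to the notched long edge (up at the start), y straight out of the label face. Clear part: x = -60 to +20 mm; white frosted end: x = +20 to +60 mm.
- frosted_end (a point): Centre of the frosted end, inside the plate: 40 mm from plate_centre along x. Same axes as plate_centre.
- notch (a point): Middle of the 12 mm square notch cut out of the plate's corner at the frosted end, upper edge: 54 mm along x and 26 mm along z from plate_centre. Same axes. The label (cream with a red band) is on one face of the frosted end only: seen from that face, notched edge up, the notch is at the upper left.
- stand: Yellow stand that holds the test plate, fixed to the bench, turned most ways round. Foot 124 x 62 x 8 mm; two pairs of cheeks, 44 mm either side of its middle, 28 mm high over the bench and 35 mm across, leave a slot 11 mm wide and 20 mm deep, from which the plate is drawn straight up. Braces 18 mm high reach 57 mm across. Origin: centre of its underside; x along the slot, z up.
- lens (a point): Centre of the lamp's round lens on the side that faces the plate and the robot, about 305 mm above the bench. Its z axis is the lens axis and points away from the robot and up (45 degrees from vertical). The white ring round it measures 176 mm across and 32 mm along the axis, beyond this point. The lamp's arm comes from the robot's right.
- focus (a point): The point on the lens axis 150 mm from the lens on the robot's side (z = -150 mm from point lens, same axes), about 200 mm above the bench, where the frosted end is to be held.
- lamp_switch_top (a point): Centre of the top of the green round push switch (28 mm across) on the lamp's round white foot (220 mm across, 24 mm high, fixed); it is pushed straight down. The lamp's upright stands 137 mm behind it.
- lamp_switch (a joint): Travel of the spring push switch in m: 0 up, 0.006 fully down; about 4 N pushes it fully down. It springs back up.
- lamp_head: The lamp's head: white ring 176 mm across with the lens in it, fixed. Origin and axes as point lens.
- test_plate: The test plate; origin at the middle of its lower edge, 32 mm below plate_centre; axes as there.
- spare_centre (a point): Centre of the spare plate: amber, same size, no frosted end or notch, in a second stand like the first. Leave alone.
- tape_roll: Roll of masking tape, 100 mm across, 25 mm high, lying flat. Leave alone.
- squeegee: Yellow flat squeegee, 100 x 80 x 9 mm, lying. Leave alone.
- craft_knife: Blue craft knife, 150 mm long, 17 mm high, lying. Leave alone.
- scissors: Scissors with red handles, 190 mm long, 12 mm high, lying. Leave alone.
- wire_spool: Grey spool, 64 mm across, 40 mm high. Leave alone.
- cleaner: White bottle of cleaner, 52 mm across, 130 mm high, standing. Leave alone.

How it is judged:
On the way, in this order (a step that is already met when the one before it is completed fails the run):
1. the lamp's switch has been pushed fully down (value of joint lamp_switch above 0.0045 m), for 0.05 s.
2. the plate is out of its stand, in the gripper (height (world z) of plate_centre above 0.09 m and contact force between the fingers and test_plate above 1 N and contact force between test_plate and stand below 0.05 N), for 0.2 s.
At the end, for the whole second after the job is handed in: The plate is held still in the fingers alone; the centre of its frosted end is within 30 mm of the point on the lens axis 150 mm from the lens; its label face looks up and towards the lens, within 23 degrees of square to it (distance between frosted_end and focus below 0.03 m and angle between the y axis of plate_centre and the z axis of lens, either way round below 0.4 rad and angle between plate_centre's own y axis and vertical below 1.2 rad and contact force between the fingers and test_plate above 1 N and contact force between test_plate and lamp_head below 0.05 N and contact force between test_plate and stand below 0.05 N and height (world z) of plate_centre above 0.12 m and linear speed of test_plate below 0.03 m/s and angular speed of test_plate below 0.3 rad/s); the arm keeps its last pose, push and grip.
It fails at once if the fingers touch the frosted end (contact force between the fingers and test_plate_c1 above 0.5 N or contact force between the fingers and test_plate_c2 above 0.5 N).
It fails at once if the lamp's head is bumped (contact force between lamp_head and anything else above 2 N).
It fails at once if another thing on the bench is moved by more than 30 mm, or the spare plate is pulled out (distance of any of spare_centre, tape_roll, squeegee, craft_knife, scissors, wire_spool, cleaner from where it was at the start of the episode above 0.03 m).
It also fails if it takes over 51 s, if anything falls off the work surface, if the arm or the gripper's body presses on something with over 40 N, if the wrist force passes 120 N, or if a joint passes its speed limit or range.

### The arm

A 6-joint arm with a two-finger parallel gripper is mounted at the origin on the work surface. World frame = base frame: x ahead of the robot, y to its left, z up, the work surface at z = 0. Lengths are in m, angles in rad, forces in N, time in s.
With the tool pointing down it reaches from about 0.25 to 0.775 m from the base axis. Payload 4 kg.
Tool frame: the origin (TCP) lies between the finger pads; the fingertips stand tcp_to_tips ahead of it and the grasp point (between the pads) lies 8 mm behind it (tcp_to_tips is the distance from the TCP to the fingertips, in m); z points along the fingers, x is the direction in which the jaws open and shut, and the axes are right-handed (so a half turn about z gives the same grasp; the last joint's range is limited). The gripper opens to 85 mm and grips with 20 to 120 N. Pads are 22 mm wide; open, the fingers measure 114 mm over their backs; the gripper's body (76 mm by 85 mm) begins 54 mm behind the grasp point. The pads swing forward as they close: fully open they stand 13 mm farther back than shut.
Start: joints at [-0.103, 0.087, 1.371, -0, 1.684, -0.103], TCP at [0.55, -0, 0.242] pointing down, gripper open.
Joint ranges: [-3.1, 3.1], [-0.76, 2.03], [0.27, 2.55], [-1.08, 4.22], [0.17, 2.65], [-2.57, 2.57]. Speed limits (rad/s): [2.79, 2.79, 3.14, 3.14, 3.14, 3.14].

### API

Orientations are given as [roll, pitch, yaw] about the fixed x, y, z axes, in that order (R = Rz(yaw) Ry(pitch) Rx(roll)).
In Python, from rig import * gives the robot as it stands.
- The arm moves only by the tool move_arm, never from a script. Its argument "rows" is text: rows parted by semicolons, each of 6 numbers parted by spaces: the shift along the tool's x, y, z in units of 400 mm (1.0 is 400 mm), then the turn, a rotation vector about the tool's x, y, z in units of 30 degrees (1.0 is 30 degrees). In form: x y z wx wy wz; .... A call has 1 to 12 rows; each row is the pose to reach, as a shift and turn from the pose commanded when the call began, along the tool's axes at that moment; what a row does not reach only later rows make up. A row lasts 1/12 s, in which the tool goes at most 41.7 mm and 7.16 degrees, less where a joint would pass 70% of its speed; a pose out of reach is approached as far as the arm can. A call with a number of a shift or a turn outside -1 to 1 is refused whole. A call with a gripper value outside its range is refused whole. "grip" is the closure, from -1 (fully open) to 1 (shut), set as the call begins (left out, the last holds). The fingers move at their own pace and stop on an object; "squeeze" is the grip in N (left out, the last holds). Time passes only in rows, so rows that repeat a pose let the fingers close. It gives the time, the measured TCP pose, the force and the opening at its end, in the units of the state.
- observe(): the state, without advancing time (a new reading comes with each control period).
- snapshot(name): name is "scene" or "side" or "wrist"; returns the picture (420x560x3 uint8, blue, green, red); there is no depth.
- camera_info(name): a dict with "fx", "fy", "cx", "cy" (pixels), "dist" ([k1, k2, p1, p2, k3] as OpenCV has them; the pictures are not rectified), "eye" and "orientation" of the camera in the world. Camera axes: x right, y up, looking along -z (the intrinsics and any distortion apply to the point x, -y, -z); pixel columns grow to the right and rows downward; lengths in m; the calibration is good to about 2 mm. A picture is of the moment at which its call begins: read the wrist's pose just before it. camera_info takes no time and is no camera call; for the wrist camera it gives the pose at the moment of the call.
- finish_job(): hands the job in, once; it reports no verdict.
The state is a dict: "time": time; "q": joint angles; "qvel": joint speeds; "joint_torque": joint torques, N m; "tool_pos": TCP position; "orientation": TCP orientation; "ft_force": force on the tool from outside, world axes, zero at the start; "ft_torque": the same for the moment, N m; "opening": finger opening in m.
Only numpy, scipy, OpenCV 4.12 (cv2) and the standard library are available. Lean on these libraries where they do the work, as an engineer would, in place of code of your own. Each camera call takes 0.05 s, during which the arm holds its last target. There are 200 camera calls.

## Working session

There is one attempt and no reset: what is moved stays moved. The work goes in short steps, Python scripts to look and compute and a tool call to move; the robot and the scene stay as the last step left them, time stands still between calls to the robot, and variables do not carry over. Pictures are saved under pics/ and viewed, about 8 in all and at most 12, crops included, and the job is handed in when it is done.

Besides the shell and the picture viewer there is one more tool, called after "Emit:" as name(argument=value, ...) on one line, values as JSON. move_arm: Moves the arm, as the interface text tells. Shifts and turns lie within -1 to 1; 1 stands for 400 mm of shift or 30 degrees of turn. Its arguments: {"type":"object","properties":{"rows":{"type":"string"},"grip":{"type":"number"},"squeeze":{"type":"number"}},"required":["rows"]}

```bash
mkdir -p pics; ls
cat > h.py <<'E'
from rig import *
import numpy as np, cv2, os
from scipy.spatial.transform import Rotation as R
def rot(o):
    o=np.array(o,float)
    return o if o.shape==(3,3) else R.from_euler('xyz',o).as_matrix()
def ray(ci,px):
    K=np.array([[ci['fx'],0,ci['cx']],[0,ci['fy'],ci['cy']],[0,0,1]])
    p=cv2.undistortPoints(np.array(px,float).reshape(-1,1,2),K,np.array(ci['dist'],float)).reshape(-1,2)
    d=np.c_[p[:,0],-p[:,1],-np.ones(len(p))]
    return np.array(ci['eye']),d@rot(ci['orientation']).T
def onplane(ci,px,z):
    e,d=ray(ci,px); return e+d*((z-e[2])/d[:,2])[:,None]
def proj(ci,P):
    c=(np.atleast_2d(P)-np.array(ci['eye']))@rot(ci['orientation'])
    K=np.array([[ci['fx'],0,ci['cx']],[0,ci['fy'],ci['cy']],[0,0,1]])
    return cv2.projectPoints(c*[1,-1,-1],np.zeros(3),np.zeros(3),K,np.array(ci['dist'],float))[0].reshape(-1,2)
def tri(ci1,p1,ci2,p2):
    e1,d1=ray(ci1,p1);e2,d2=ray(ci2,p2);out=[]
    for a,b in zip(d1,d2):
        t=np.linalg.lstsq(np.c_[a,-b],e2-e1,rcond=None)[0]
        q1,q2=e1+t[0]*a,e2+t[1]*b; out.append(np.r_[(q1+q2)/2,np.linalg.norm(q1-q2)])
    return np.array(out)
def goto(p,Rm=None):
    "rows' numbers from current pose to TCP p, orientation matrix Rm"
    s=observe();R0=rot(s['orientation']);Rm=R0 if Rm is None else Rm
    return np.r_[R0.T@(np.array(p)-s['tool_pos'])/.4, R.from_matrix(R0.T@Rm).as_rotvec(degrees=True)/30].round(4)
E
python3 - <<'E'
from h import *
s=observe(); print(s)
for n in ("scene","side","wrist"):
    ci=camera_info(n); print(n,ci); np.set_printoptions(precision=4)
    cv2.imwrite(f'pics/{n}0.png',snapshot(n))
E
```

```text
pics
{'time': 0.0, 'q': array([-1.03109639e-01,  8.79731793e-02,  1.37227208e+00, -1.51620668e-05,
        1.68358269e+00, -1.03104642e-01]), 'qvel': array([ 7.89460524e-04,  9.24663870e-04, -8.03009090e-04, -7.50221597e-05,
        9.74464960e-04, -1.14052312e-03]), 'joint_torque': array([ 4.64244640e-04, -3.51862407e+01, -3.13276148e+01,  2.58579206e-05,
        1.07225846e-02,  9.27783418e-06]), 'tool_pos': array([5.49528476e-01, 3.41180352e-05, 2.41120108e-01]), 'orientation': array([-3.14137758e+00,  2.22497558e-03, -6.44725628e-06]), 'ft_force': array([-0.03887239,  0.39599265,  0.08728363]), 'ft_torque': array([-0.02012807, -0.0183492 , -0.01748774]), 'opening': 0.08547359838195394}
scene {'fx': 485.21732746913756, 'fy': 485.21732746913756, 'cx': 279.37056561672483, 'cy': 205.9499967084618, 'dist': array([-0.08038852,  0.        ,  0.        ,  0.        ,  0.        ]), 'eye': array([ 1.10903073, -0.8549082 ,  1.38879898]), 'orientation': array([6.88937330e-01, 2.58538145e-04, 6.46767259e-01])}
side {'fx': 390.2404364499058, 'fy': 390.2404364499058, 'cx': 278.77191357986413, 'cy': 210.78917358234813, 'dist': array([-0.0519,  0.    ,  0.    ,  0.    ,  0.    ]), 'eye': array([0.4063, 0.7548, 0.6487]), 'orientation': array([ 1.0588,  0.016 , -3.0002])}
wrist {'fx': 337.786415674972, 'fy': 337.786415674972, 'cx': 276.1726997401275, 'cy': 207.11202973962068, 'dist': array([-0.044,  0.   ,  0.   ,  0.   ,  0.   ]), 'eye': array([0.5498, 0.084 , 0.373 ]), 'orientation': array([-0.3346,  0.0027, -0.0008])}
```

View pics/scene0.png

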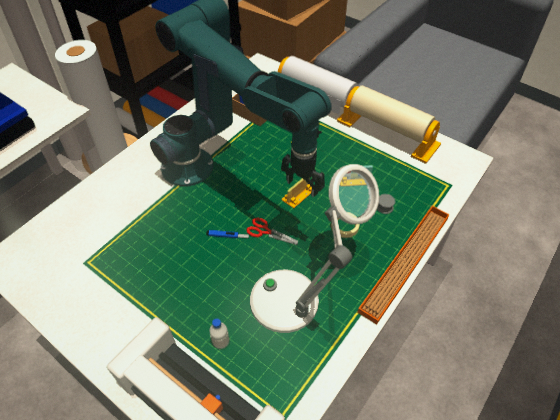

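View pics/side0.png

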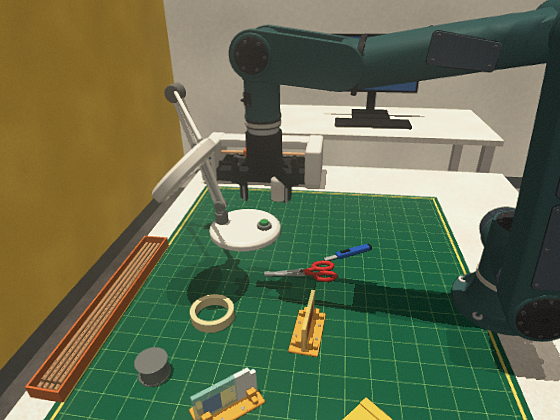

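View pics/wrist0.png

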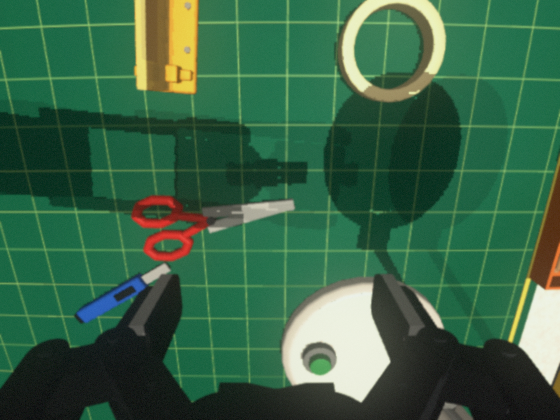

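The scene view shows the lamp ring around (354,195) and the switch at (270,285). In the side view the test plate is at (225,393) and the switch at (264,223). The wrist view shows the switch at (320,362). I'll enlarge the plate and the ring next.

Run:
```python
from h import *
S=cv2.imread('pics/side0.png');C=cv2.imread('pics/scene0.png')
a=cv2.resize(S[355:420,175:285],None,fx=7,fy=4.5,interpolation=2)
a=cv2.resize(S[350:420,180:280],(500,350),interpolation=2)
b=cv2.resize(C[150:230,310:410],(300,240),interpolation=2)
c=cv2.resize(S[75:205,145:235],(250,361),interpolation=2)
o=np.zeros((600,800,3),np.uint8);o[:350,:500]=a;o[350:590,:300]=b;o[:361,520:770]=c
cv2.imwrite('pics/crop1.png',o)
ci={n:camera_info(n) for n in("scene","side","wrist")}
def green(n,x,y,r):
    I=cv2.cvtColor(cv2.imread(f'pics/{n}0.png'),cv2.COLOR_BGR2HSV)
    m=cv2.inRange(I,(45,90,60),(90,255,255)); z=np.zeros_like(m); cv2.circle(z,(x,y),r,255,-1); m&=z
    k,l,st,ce=cv2.connectedComponentsWithStats(m); i=1+st[1:,4].argmax(); print(n,st[i],ce[i]); return ce[i]
p={n:green(n,*v) for n,v in dict(scene=(270,285,9),side=(264,223,9),wrist=(320,364,16)).items()}
print(tri(ci['scene'],p['scene'],ci['side'],p['side']),tri(ci['wrist'],p['wrist'],ci['side'],p['side']))
```

```text
scene [266 279   8   8  53] [269.56603774 282.45283019]
side [260 219   8   7  42] [263.66666667 222.        ]
wrist [310 358  21  16 256] [319.9921875  365.85546875]
[[ 0.60469479 -0.24056792  0.04079796  0.00136112]] [[ 0.60493582 -0.24682275  0.03732125  0.00064599]]
```

View pics/crop1.png

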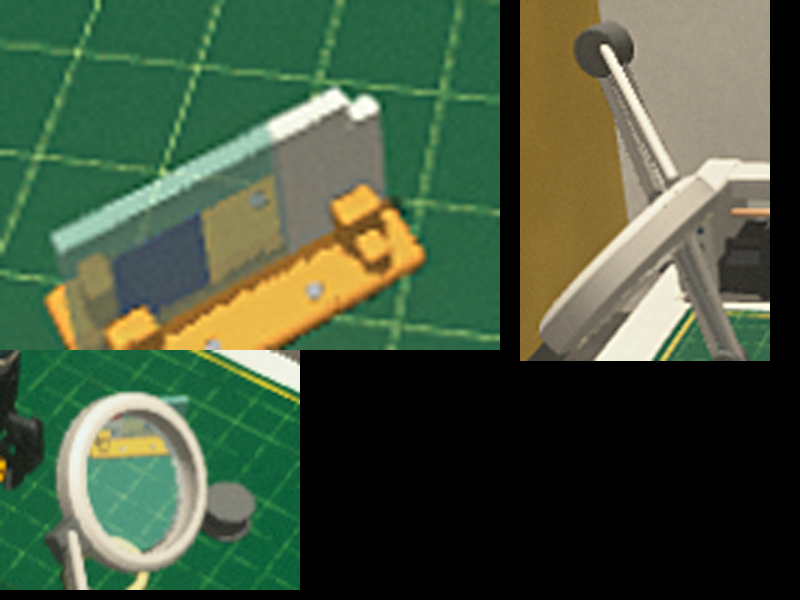

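The unlabelled face points to +y. The frosted, notched end points towards the robot, with its upper corner near side px (256,370), so the label face looks to -y. Next I'll locate the plate top edge, the lamp ring and the elbow.

Run:
```python
from h import *
import rig; print([k for k in dir(rig) if not k.startswith('_')], getattr(rig,'tcp_to_tips',None))
np.set_printoptions(precision=4,suppress=True)
ci={n:camera_info(n) for n in("scene","side")}
e=lambda x,y:(180+x/5,350+y/5)
P=onplane(ci['side'],[e(53,240),e(62,255),e(335,90),e(350,105),e(270,128),e(278,140)],.072);print('plate top edge',P)
print('notch-bottom right',onplane(ci['side'],[e(365,97),e(381,108)],.072))
print('knob',tri(ci['scene'],[(340,258)],ci['side'],[(175,93)]),'upright',tri(ci['scene'],[(302,308)],ci['side'],[(221,215)]))
# ring mask
for n,box in dict(scene=(322,160,388,228),side=(150,135,222,205)).items():
    I=cv2.cvtColor(cv2.imread(f'pics/{n}0.png'),cv2.COLOR_BGR2HSV)
    x0,y0,x1,y1=box; m=np.zeros(I.shape[:2],np.uint8); m[y0:y1,x0:x1]=cv2.inRange(I[y0:y1,x0:x1],(0,0,95),(40,75,255))
    m=cv2.morphologyEx(m,cv2.MORPH_OPEN,np.ones((3,3)))
    k,l,st,ce=cv2.connectedComponentsWithStats(m); i=1+st[1:,4].argmax(); M=(l==i).astype(np.uint8)
    c=cv2.findContours(M,cv2.RETR_EXTERNAL,cv2.CHAIN_APPROX_NONE)[0]; c=max(c,key=len)
    print(n,st[i],cv2.fitEllipse(c),cv2.minAreaRect(c))
    v=cv2.resize(cv2.imread(f'pics/{n}0.png')[y0-10:y1+10,x0-10:x1+10],None,fx=4,fy=4)
    cc=(c-[x0-10,y0-10])*4; cv2.drawContours(v,[cc],-1,(0,0,255),1); cv2.imwrite(f'pics/ring_{n}.png',v)
a,b=cv2.imread('pics/ring_scene.png'),cv2.imread('pics/ring_side.png')
o=np.zeros((max(a.shape[0],b.shape[0]),a.shape[1]+b.shape[1],3),np.uint8);o[:a.shape[0],:a.shape[1]]=a;o[:b.shape[0],a.shape[1]:]=b
cv2.imwrite('pics/ring.png',o);print(o.shape,a.shape)
```

```text
['Unreachable', 'camera_info', 'finish_job', 'observe', 'snapshot', 'tcp_to_tips'] 0.011
plate top edge [[0.6158 0.3797 0.072 ]
 [0.611  0.3845 0.072 ]
 [0.5359 0.3084 0.072 ]
 [0.5294 0.3139 0.072 ]
 [0.555  0.327  0.072 ]
 [0.5511 0.3314 0.072 ]]
notch-bottom right [[0.5248 0.3099 0.072 ]
 [0.5183 0.3137 0.072 ]]
knob [[ 0.8384 -0.2593  0.4189  0.0028]] upright [[ 0.7416 -0.2553  0.0479  0.0017]]
scene [ 329  165   59   63 1433] ((354.23675537109375, 195.9649658203125), (56.51628112792969, 61.578033447265625), 22.08763313293457) ((356.02191162109375, 193.61489868164062), (58.84675598144531, 60.343650817871094), 79.2156982421875)
side [ 152  135   70   70 3177] ((192.6457061767578, 172.95005798339844), (61.44558334350586, 82.85661315917969), 34.654598236083984) ((186.5, 169.5), (69.0, 69.0), 90.0)
(360, 712, 3) (352, 344, 3)
```

View pics/ring.png

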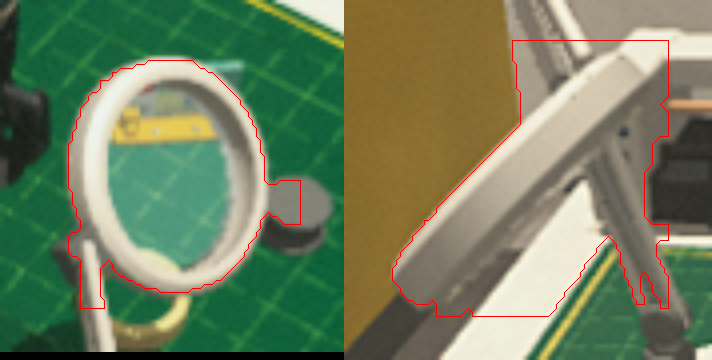

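Run:
```python
from h import *
np.set_printoptions(precision=4,suppress=True)
ci={n:camera_info(n) for n in("scene","side")}
c=tri(ci['scene'],[(353.75,193.9)],ci['side'],[(186.5,167.3)])[0];print('ring centre',c)
print('measured scene 329-378.5,164.5-223.2; side 152-221,132-202')
for yaw in(-25,0,25):
    a=np.radians(yaw);n=np.array([np.cos(a),np.sin(a),1])/2**.5;u=np.array([-np.sin(a),np.cos(a),0]);v=np.cross(n,u)
    t=np.linspace(0,2*np.pi,60);k=np.vstack([c[:3]+.088*(np.outer(np.cos(t),u)+np.outer(np.sin(t),v))+s*.016*n for s in(-1,1)])
    print(yaw,[np.r_[proj(ci[m],k).min(0),proj(ci[m],k).max(0)].round(1) for m in ci])
print('above switch',goto([.605,-.244,.10]))
```

```text
ring centre [0.722  0.0123 0.3214 0.0058]
measured scene 329-378.5,164.5-223.2; side 152-221,132-202
-25 [array([323. , 163.2, 381.8, 224.2]), array([145.8, 135.9, 222.4, 198. ])]
0 [array([326. , 162.9, 378.1, 224.3]), array([151.5, 132.4, 218.2, 202.9])]
25 [array([328.7, 163.7, 375.5, 224.1]), array([154.2, 129.8, 217.5, 206.1])]
above switch [0.1391 0.6102 0.3531 0.     0.     0.    ]
```

Emit:
move_arm(rows="0.0 0.2 0.1 0 0 0;0.03 0.4 0.2 0 0 0;0.1 0.55 0.25 0 0 0;0.14 0.61 0.3 0 0 0;0.14 0.61 0.35 0 0 0;0.14 0.61 0.4 0 0 0;0.14 0.61 0.43 0 0 0;0.14 0.61 0.43 0 0 0;0.14 0.61 0.43 0 0 0;0.14 0.61 0.43 0 0 0", grip=1, squeeze=60)

```text
time: 0.98
tool_pos: [0.605, -0.2438, 0.0684]
orientation: [-3.139, 0.004, -0.001]
ft_force: [0.8, -0.2, 0.3]
opening: -0.0
```

Run:
```python
from h import *
ci=camera_info('wrist');I=snapshot('wrist');cv2.imwrite('pics/w1.png',I)
S=snapshot('side');s=observe();print(s['tool_pos'],s['orientation'],s['ft_force'],s['opening'])
o=np.zeros((420,800,3),np.uint8);o[:,:560]=I;o[:240,560:]=cv2.resize(S[160:260,210:310],(240,240));cv2.imwrite('pics/v1.png',o)
m=cv2.inRange(cv2.cvtColor(I,cv2.COLOR_BGR2HSV),(50,120,110),(80,255,255));k,l,st,ce=cv2.connectedComponentsWithStats(m)
for i in np.argsort(-st[1:,4])[:4]+1: print(st[i],ce[i],onplane(ci,[ce[i]],.035))
```

```text
[ 0.60687565 -0.24340791  0.07221922] [ 3.14096617e+00 -2.49782056e-03  7.57697036e-04] [ 0.17884614  0.17978351 -0.12416604] 0.00017277015300679296
[105 305  32   1  32] [120.5 305. ] [[ 0.51341533 -0.27783103  0.035     ]]
[ 44 304  26   1  26] [ 56.5 304. ] [[ 0.47449622 -0.27785719  0.035     ]]
[284   0   1  24  24] [284.   11.5] [[ 0.60832702 -0.12671994  0.035     ]]
[ 95 237  24   1  24] [106.5 237. ] [[ 0.51268526 -0.23431412  0.035     ]]
```

View pics/v1.png

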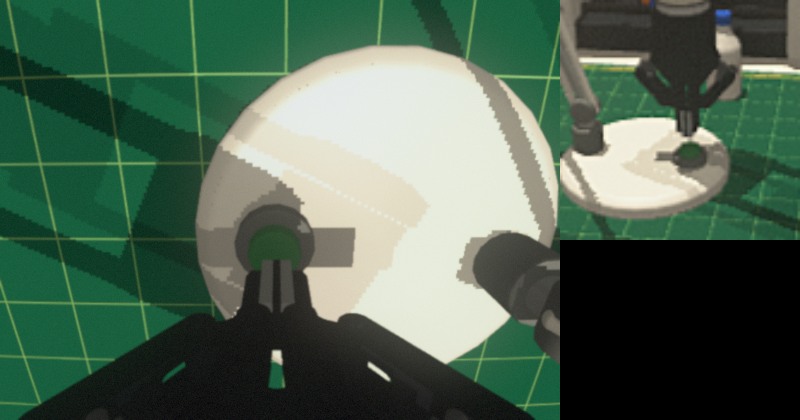

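The closed tips stand just above the green cap at (275,247), and they line up with it in the side crop. Pressing down now.

Emit:
move_arm(rows="0 0.005 0.03 0 0 0;0 0.005 0.05 0 0 0;0 0.005 0.06 0 0 0;0 0.005 0.07 0 0 0;0 0.005 0.075 0 0 0;0 0.005 0.075 0 0 0")

```text
time: 1.58
tool_pos: [0.6078, -0.246, 0.0505]
orientation: [3.138, -0.006, 0.001]
ft_force: [-11.1, 5.5, 31.4]
opening: 0.0001
```

Run:
```python
from h import *
I=snapshot('wrist');S=snapshot('side');C=snapshot('scene')
o=np.zeros((400,800,3),np.uint8);o[:,:400]=cv2.resize(I[200:300,230:330],(400,400));o[:,400:]=cv2.resize(S[190:240,240:290],(400,400),interpolation=2);cv2.imwrite('pics/v2.png',o)
print(observe()['ft_force'],observe()['tool_pos'])
```

```text
[-9.93284515  5.93594463 31.59557961] [ 0.6078437  -0.2460103   0.05047809]
```

View pics/v2.png

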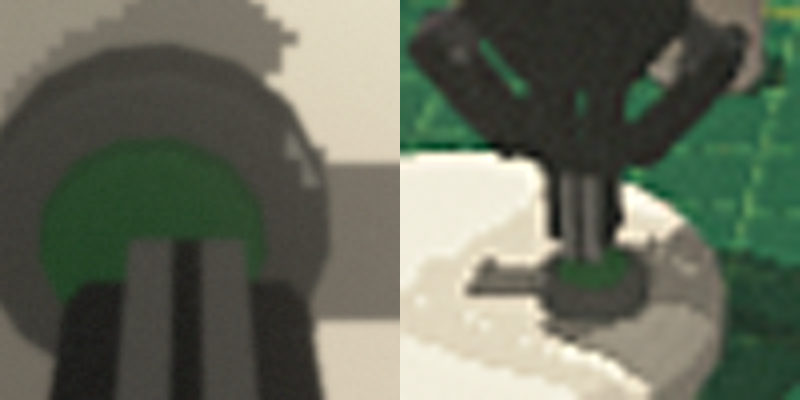

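Run:
```python
from h import *
ci=camera_info('wrist');I=cv2.imread('pics/v2.png')[:,:400]
print(onplane(ci,[(230+x/4,200+y/4) for x,y in((40,225),(265,225),(152,137))],.036),onplane(ci,[(230+x/4,200+y/4) for x,y in((0,220),(328,220),(160,45))],.034))
print('tip front edge ray',onplane(ci,[(230+185/4,200+240/4)],.0395), 'tcp axis',observe()['tool_pos'], rot(observe()['orientation'])[:,2])
```

```text
[[ 0.59027836 -0.2380423   0.036     ]
 [ 0.61746738 -0.23810624  0.036     ]
 [ 0.6038987  -0.22645865  0.036     ]] [[ 0.58518175 -0.23840142  0.034     ]
 [ 0.62532061 -0.23849984  0.034     ]
 [ 0.60488049 -0.21564451  0.034     ]]
tip front edge ray [[ 0.60777352 -0.23822977  0.0395    ]] tcp axis [ 0.6078437  -0.2460103   0.05047809] [ 0.00671875 -0.00342662 -0.99997156]
```

The tips sat about 4 mm too far in x and 7 mm too far in -y, so they rested on the black bezel. I'll lift, shift and press again.

Emit:
move_arm(rows="0 0 -0.05 0 0 0;-0.008 -0.017 -0.05 0 0 0;-0.008 -0.017 -0.05 0 0 0;-0.008 -0.017 -0.03 0 0 0;-0.008 -0.017 -0.015 0 0 0;-0.008 -0.017 -0.005 0 0 0;-0.008 -0.017 0 0 0 0;-0.008 -0.017 0 0 0 0")

```text
time: 2.4
tool_pos: [0.6039, -0.2388, 0.0503]
orientation: [3.141, -0.004, 0.001]
ft_force: [-14.7, 8.8, 42.1]
opening: 0.0002
```

Run:
```python
from h import *
I=snapshot('wrist');S=snapshot('side')
o=np.zeros((400,800,3),np.uint8);o[:,:400]=cv2.resize(I[200:300,230:330],(400,400));o[:,400:]=cv2.resize(S[190:240,240:290],(400,400),interpolation=2);cv2.imwrite('pics/v3.png',o)
print(observe()['ft_force'],observe()['tool_pos'])
```

```text
[-14.75439058   8.77560173  42.44575973] [ 0.60383975 -0.23872397  0.05029767]
```

View pics/v3.png

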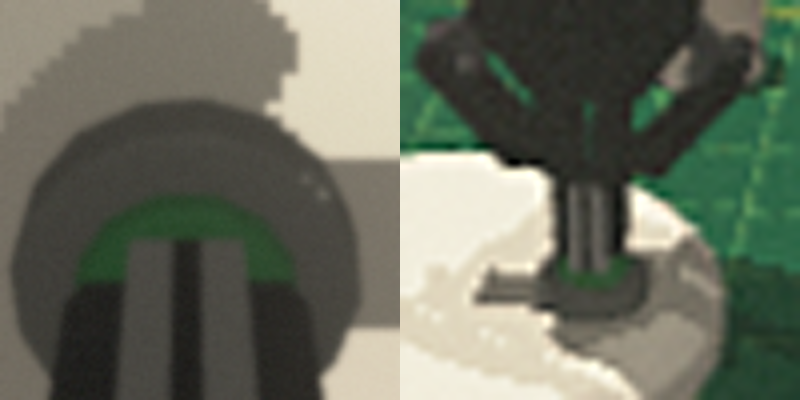

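Emit:
move_arm(rows="0 0 -0.05 0 0 0;0 0 -0.05 0 0 0;0 0 -0.05 0 0 0")

```text
time: 2.75
tool_pos: [0.6027, -0.2391, 0.0595]
orientation: [-3.142, 0.0, 0.0]
ft_force: [-0.9, -0.4, -0.8]
opening: -0.0002
```

Emit:
move_arm(rows="0 0 0.01 0 0 0;0 0 0.01 0 0 0")

```text
time: 2.92
tool_pos: [0.6019, -0.2388, 0.053]
orientation: [-3.14, 0.003, -0.0]
ft_force: [1.5, -0.1, 3.2]
opening: -0.0002
```

Emit:
move_arm(rows="0 0 0.005 0 0 0;0 0 0.005 0 0 0")

```text
time: 3.08
tool_pos: [0.602, -0.2388, 0.0525]
orientation: [-3.14, 0.003, -0.0]
ft_force: [-0.6, 0.4, 2.4]
opening: -0.0002
```

Emit:
move_arm(rows="0 0 0.005 0 0 0;0 0 0.005 0 0 0")

```text
time: 3.25
tool_pos: [0.6021, -0.2388, 0.0514]
orientation: [-3.14, 0.002, 0.0]
ft_force: [-1.6, 1.2, 4.0]
opening: 0.0001
```

Emit:
move_arm(rows="0 0 0.005 0 0 0;0 0 0.005 0 0 0")

```text
time: 3.42
tool_pos: [0.6023, -0.2389, 0.051]
orientation: [-3.141, 0.001, 0.0]
ft_force: [-3.4, 1.6, 7.1]
opening: 0.0001
```

Emit:
move_arm(rows="0 0 0.005 0 0 0;0 0 0.005 0 0 0")

```text
time: 3.58
tool_pos: [0.6024, -0.239, 0.0509]
orientation: [-3.141, 0.001, 0.0]
ft_force: [-7.1, 2.7, 13.3]
opening: -0.0005
```

Emit:
move_arm(rows="0 0 0.005 0 0 0;0 0 0.005 0 0 0")

```text
time: 3.75
tool_pos: [0.6025, -0.239, 0.0508]
orientation: [3.141, 0.0, 0.0]
ft_force: [-8.7, 3.9, 18.9]
opening: -0.0
```

The slow press gave the spring's mark: about 2.4 N rising to 4 N, then a hard stop at the same depth as before. The switch was fully down. Now I'll withdraw around the head on the robot's side and go to the plate.

Emit:
move_arm(rows="0 0 -0.1 0 0 0;-0.06 -0.02 -0.18 0 0 0;-0.13 -0.05 -0.25 0 0 0;-0.2 -0.1 -0.3 0 0 0.1;-0.25 -0.17 -0.35 0 0 0.3;-0.26 -0.26 -0.37 0 0 0.5;-0.27 -0.36 -0.39 0 0 0.7;-0.27 -0.46 -0.4 0 0 0.9;-0.27 -0.56 -0.4 0 0 1;-0.27 -0.66 -0.4 0 0 1;-0.27 -0.76 -0.4 0 0 1;-0.27 -0.86 -0.4 0 0 1", grip=-1)

```text
time: 4.75
tool_pos: [0.4944, 0.1066, 0.2058]
orientation: [-3.142, -0.0, -0.524]
ft_force: [0.9, 0.2, 0.2]
opening: 0.085
```

Run:
```python
from h import *
d=np.array([-.751,-.660,0]);g=np.array([.5683,.3425,0])-.018*d
Rm=np.c_[[-d[1],d[0],0],d,[0,0,-1]];print(Rm)
print(goto(g+[0,0,.21],Rm),observe()['tool_pos'],observe()['q'])
```

```text
[[ 0.66  -0.751  0.   ]
 [-0.751 -0.66   0.   ]
 [ 0.     0.    -1.   ]]
[-1.206e-01 -6.457e-01 -1.050e-02 -3.000e-04 -7.000e-04  6.225e-01] [0.49438182 0.10659653 0.20581746] [ 1.00320882e-01 -1.67398228e-03  1.53515084e+00 -1.69337878e-04
  1.60775104e+00  6.24151966e-01]
```

Emit:
move_arm(rows="-0.02 -0.1 -0.01 0 0 0.2;-0.04 -0.2 -0.01 0 0 0.4;-0.06 -0.3 -0.01 0 0 0.6;-0.08 -0.4 -0.01 0 0 0.62;-0.1 -0.5 -0.01 0 0 0.62;-0.12 -0.6 -0.01 0 0 0.62;-0.12 -0.645 -0.01 0 0 0.62;-0.12 -0.645 -0.01 0 0 0.62;-0.12 -0.645 -0.01 0 0 0.62;-0.12 -0.645 -0.01 0 0 0.62")

```text
time: 5.58
tool_pos: [0.5821, 0.3515, 0.2095]
orientation: [3.14, -0.0, -0.849]
ft_force: [-0.1, -1.4, -0.0]
opening: 0.0854
```

Run:
```python
from h import *
import json
ci=camera_info('wrist');I=snapshot('wrist');cv2.imwrite('pics/w4.png',I)
json.dump({k:np.array(v).tolist() for k,v in ci.items()},open('ci4.json','w'))
s=observe();print(s['tool_pos'],s['orientation'],s['q'])
d=np.array([-.751,-.660,0]);c=np.array([.5683,.3425,0])
for x in(-.06,.02,.048): print(proj(ci,c+x*d+[0,0,.072]))
```

```text
[0.58211625 0.35110819 0.21001324] [ 3.14070757e+00 -2.58545724e-04 -8.49263960e-01] [ 4.59604768e-01  3.87828596e-01  1.07142515e+00 -4.81950133e-04
  1.68312684e+00  1.30881501e+00]
[[272.66235079 143.48006113]]
[[272.9413615  235.87882076]]
[[273.03186884 264.38576193]]
```

View pics/w4.png

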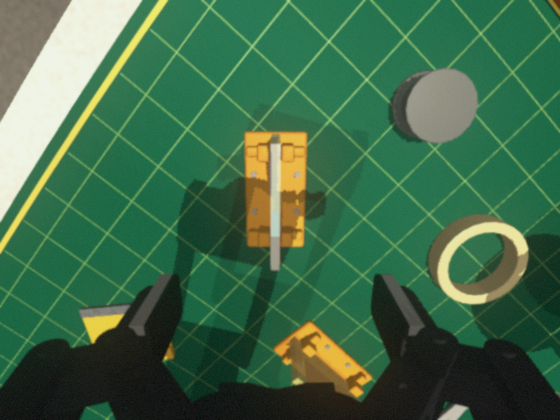

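The plate's top edge runs straight down the picture from (275,140) to (275,270). The frosted boundary is near row 237, within 1–2 px of prediction, and the jaws are centred on column 276. Descending and gripping.

Emit:
move_arm(rows="-0.002 -0.005 0.1 0 0 0;-0.002 -0.005 0.2 0 0 0;-0.002 -0.005 0.28 0 0 0;-0.002 -0.005 0.35 0 0 0;-0.002 -0.005 0.4 0 0 0;-0.002 -0.005 0.405 0 0 0;-0.002 -0.005 0.405 0 0 0;-0.002 -0.005 0.405 0 0 0;-0.002 -0.005 0.405 0 0 0")

```text
time: 6.38
tool_pos: [0.5849, 0.3545, 0.0517]
orientation: [-3.136, -0.001, -0.849]
ft_force: [-0.5, 1.1, -1.4]
opening: 0.0856
```

Emit:
move_arm(rows="0 0 0 0 0 0;0 0 0 0 0 0;0 0 0 0 0 0;0 0 0 0 0 0;0 0 0 0 0 0;0 0 0 0 0 0;0 0 0 0 0 0;0 0 0 0 0 0;0 0 0 0 0 0;0 0 0 0 0 0", grip=1, squeeze=60)

```text
time: 7.22
tool_pos: [0.5833, 0.3542, 0.0484]
orientation: [-3.141, -0.0, -0.848]
ft_force: [0.8, -1.2, 0.6]
opening: 0.007
```

Run:
```python
from h import *
I=snapshot('wrist');S=snapshot('side');s=observe();print(s['tool_pos'],s['orientation'],s['ft_force'],s['opening'])
o=np.zeros((420,800,3),np.uint8);o[:,:400]=I[:,80:480];o[:,400:]=cv2.resize(S[320:420,180:275],(400,420));cv2.imwrite('pics/v5.png',o)
```

```text
[0.58332708 0.3542477  0.04839388] [-3.14122098e+00 -7.09588644e-05 -8.48195192e-01] [0.37352897 0.15020452 1.52873537] 0.007360902027217423
```

View pics/v5.png

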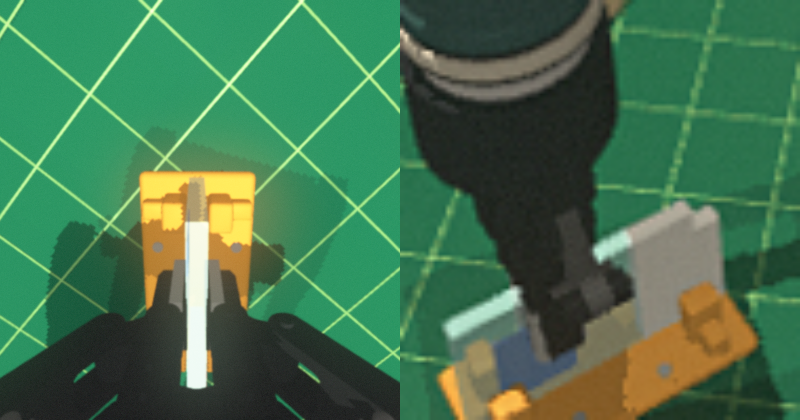

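The jaws hold the clear part, with a gap to the frosted end (opening 7.4 mm on an 8 mm plate). Lifting straight up.

Emit:
move_arm(rows="0 0 -0.03 0 0 0;0 0 -0.06 0 0 0;0 0 -0.1 0 0 0;0 0 -0.15 0 0 0;0 0 -0.22 0 0 0;0 0 -0.3 0 0 0;0 0 -0.36 0 0 0;0 0 -0.4 0 0 0;0 0 -0.4 0 0 0;0 0 -0.4 0 0 0;0 0 -0.4 0 0 0;0 0 -0.4 0 0 0")

```text
time: 8.32
tool_pos: [0.5824, 0.3537, 0.2059]
orientation: [3.138, 0.001, -0.848]
ft_force: [0.2, -0.2, -1.8]
opening: 0.0075
```

Run:
```python
from h import *
np.set_printoptions(precision=4,suppress=True)
s=observe();print(s['tool_pos'],s['orientation'],s['ft_force'],s['opening'])
# plate offset in tool frame: frosted end from TCP (plate at grasp: centre est, tool at grasp)
R0=rot([np.pi,0,-.848]);
d=np.array([-.751,-.660,0]);tx=np.array([.66,-.751,0])
F=np.array([.5683,.3425,.040])+.0017*tx+.04*d
off=R0.T@(F-[.5833,.3542,.0480]);print('off',off)
off[0]=0
a=np.radians(3);n=np.array([np.cos(a),np.sin(a),1])/2**.5
c=np.array([.722,.0123,.3175]);foc=c-.166*n
tz=np.array([np.cos(a),np.sin(a),-1])/2**.5;Rf=np.c_[n,np.cross(tz,n),tz]
p=foc-Rf@off;print('focus',foc,'tcp',p,R.from_matrix(Rf).as_euler('xyz'));np.savez('fin.npz',foc=foc,p=p,Rf=Rf)
# intermediate: tool down, yaw 3deg, behind
R1=rot([np.pi,0,a]);print('to mid',goto([.42,.2,.25],R1))
R0=rot(s['orientation']);print(rot([np.pi,0,-.30])[:,0])
```

```text
[0.5824 0.3537 0.2059] [ 3.1375  0.001  -0.8483] [ 0.2493 -0.2019 -1.8325] 0.00748642393509876
off [0.0005 0.059  0.008 ]
focus [0.6048 0.0062 0.2001] tcp [0.596  0.0648 0.2058] [ 3.1416 -0.7854  0.0524]
to mid [ 0.0197  0.559  -0.1081  0.0063  0.0053 -1.7201]
[ 0.9553 -0.2955  0.    ]
```

Emit:
move_arm(rows="0 0.06 -0.02 0 0 -0.15;0 0.14 -0.04 0 0 -0.35;0 0.22 -0.06 0 0 -0.55;0 0.3 -0.08 0 0 -0.75;0.01 0.38 -0.1 0 0 -0.95;0.02 0.46 -0.11 0 0 -1;0.02 0.52 -0.11 0 0 -1;0.02 0.55 -0.11 0 0 -1;0.02 0.56 -0.11 0 0 -1;0.02 0.56 -0.11 0 0 -1")

```text
time: 9.15
tool_pos: [0.4197, 0.1995, 0.2514]
orientation: [3.141, 0.001, -0.325]
ft_force: [0.2, 0.1, -0.4]
opening: 0.007
```

Run:
```python
from h import *
f=np.load('fin.npz');s=observe();print(s['tool_pos'],s['orientation'],s['q'],s['opening'])
a=np.radians(3)
print('yaw only',goto([.42,.2,.25],rot([np.pi,0,a])))
print('tilt',R.from_matrix(rot([np.pi,0,a]).T@f['Rf']).as_rotvec(degrees=True)/30)
```

```text
[0.4196755  0.19952013 0.2513553 ] [ 3.14073768e+00  1.19500104e-03 -3.25230493e-01] [ 3.21656128e-01 -1.04917909e-01  1.54358502e+00  3.83327125e-05
  1.70439441e+00  6.46891188e-01] 0.006979615763878879
yaw only [ 4.000e-04 -1.400e-03  3.400e-03  1.200e-03  2.600e-03 -7.211e-01]
tilt [2.27031902e-16 1.50000000e+00 8.16633495e-17]
```

Emit:
move_arm(rows="0 0 0 0 0 -0.2;0 0 0 0 0 -0.4;0 0 0 0 0 -0.6;0 0 0 0 0 -0.72;0 0 0 0 0 -0.72;0 0 0 0 0 -0.72")

```text
time: 9.65
tool_pos: [0.4208, 0.2005, 0.2513]
orientation: [3.141, 0.002, 0.051]
ft_force: [0.2, -0.4, -0.8]
opening: 0.0073
```

Emit:
move_arm(rows="0 0.05 -0.03 0 0.2 0;0 0.1 -0.05 0 0.4 0;0.02 0.15 -0.05 0 0.6 0;0.05 0.2 -0.05 0 0.8 0;0.08 0.25 -0.05 0 1 0;0.1 0.25 -0.05 0 1 0;0.1 0.25 -0.05 0 1 0")

```text
time: 10.23
tool_pos: [0.4652, 0.1016, 0.2707]
orientation: [-3.14, -0.521, 0.049]
ft_force: [0.6, -0.4, -0.3]
opening: 0.0073
```

Run:
```python
from h import *
f=np.load('fin.npz');s=observe();print(s['tool_pos'],s['orientation'],s['q'],s['opening'])
Rf=f['Rf'];p=f['p']
print('back off',goto(p-.06*Rf[:,0],Rf),'final',goto(p,Rf))
```

```text
[0.46522799 0.10161979 0.2706694 ] [-3.14040671 -0.52071654  0.04882926] [ 0.11788162 -0.44041484  1.84353451 -0.03531394  1.21891631  0.0720974 ] 0.007331976905581542
back off [ 0.054   0.1088  0.3401  0.0019  0.5055 -0.0057] final [ 0.1987  0.1084  0.3009  0.0019  0.5055 -0.0057]
```

Emit:
move_arm(rows="0.01 0.03 0.06 0 0.1 0;0.02 0.06 0.12 0 0.2 0;0.03 0.09 0.18 0 0.3 0;0.04 0.11 0.24 0 0.4 0;0.07 0.11 0.28 0 0.5 0;0.11 0.11 0.3 0 0.5 0;0.15 0.11 0.3 0 0.5 0;0.18 0.11 0.3 0 0.5 0;0.2 0.11 0.3 0 0.5 0;0.2 0.11 0.3 0 0.5 0;0.2 0.11 0.3 0 0.5 0")

```text
time: 11.15
tool_pos: [0.5977, 0.0658, 0.2086]
orientation: [-3.141, -0.784, 0.053]
ft_force: [0.5, -0.5, -1.4]
opening: 0.0073
```

Run:
```python
from h import *
f=np.load('fin.npz');I=snapshot('wrist');S=snapshot('side');C=snapshot('scene');s=observe();print(s['time'],s['tool_pos'],s['orientation'],s['ft_force'],s['opening'],goto(f['p'],f['Rf']))
for n,i in(('wrist',I),('side',S),('scene',C)): cv2.imwrite(f'pics/{n}9.png',i)
o=np.zeros((600,800,3),np.uint8);o[:300,:400]=cv2.resize(I,(400,300));o[:400,400:]=cv2.resize(S[60:260,130:330],(400,400));o[300:,:400]=cv2.resize(C[120:270,240:440],(400,300))
cv2.imwrite('pics/v6.png',o)
for n in('side','scene'):print(n,proj(camera_info(n),f['foc']))
```

```text
11.3 [0.59643851 0.06539781 0.20760503] [-3.14111103 -0.78379573  0.05237923] [-0.03292831 -0.31952569 -0.25875293] 0.0072217808257351345 [-0.004   0.0015  0.0025 -0.0009  0.0031  0.    ]
side [[242.08213577 217.54373675]]
scene [[315.96991595 203.01949354]]
```

View pics/v6.png

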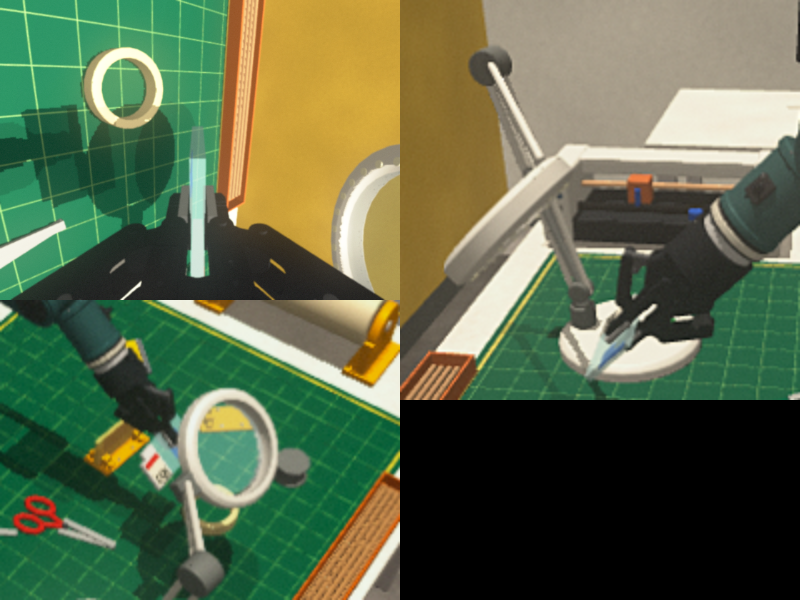

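The label face looks up and the plate is parallel to the ring in the side view. As a last check, I'll overlay the predicted frosted-end outline and axis point on the close-up.

Run:
```python
from h import *
f=np.load('fin.npz');s=observe();Rm=rot(s['orientation']);t=np.array(s['tool_pos'])
F=t+Rm@[0,.059,.008]; X,Y,Z=Rm[:,1],Rm[:,0],-Rm[:,2]
print('F-focus',F-f['foc'])
q=np.array([F+a*.02*X+b*.032*Z+.004*Y for a,b in((-1,-1),(1,-1),(1,1),(-1,1))])
o=np.zeros((400,800,3),np.uint8)
for j,(n,x0,y0,w,k) in enumerate((('scene',280,160,100,4),('side',200,180,80,5))):
    ci=camera_info(n);v=cv2.resize(cv2.imread(f'pics/{n}9.png')[y0:y0+w,x0:x0+w],(400,400),interpolation=2)
    P=((proj(ci,q)-[x0,y0])*k).astype(np.int32);cv2.polylines(v,[P],True,(255,0,255),1)
    cv2.circle(v,tuple(int(z) for z in (proj(ci,f['foc'])[0]-[x0,y0])*k),4,(0,0,255),1)
    o[:,400*j:400*j+400]=v
cv2.imwrite('pics/v7.png',o)
```

```text
F-focus [0.00040619 0.00062251 0.00179872]
```

View pics/v7.png

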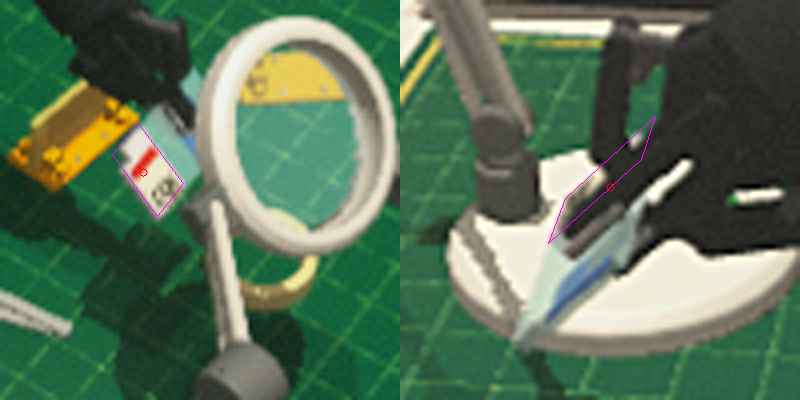

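Run:
```python
from h import *
s=observe();print(s['tool_pos'],abs(s['qvel']).max(),s['opening'],s['ft_force']);print(finish_job())
```

```text
[0.59643851 0.06539781 0.20760503] 0.008893497373793018 0.0072217808257351345 [-0.03292831 -0.31952569 -0.25875293]
the job is handed in; nothing more can be done
None
```

I pressed the lamp switch, drew the notched plate out by its clear part, and handed the job in while holding it at the lens point with the label face up. The hand-in gave no verdict.

- **Switch:** The first press landed partly on the switch's black bezel, off centre, so I re-centred and pressed again. A slow press then showed the force rise from about 2.4 N to 4 N and meet a hard stop, so I take it as fully down. I had no direct reading of the switch travel.
- **Grip:** The picture taken while gripping showed the fingers on the clear part with a gap to the frosted end. The opening stayed at about 7 mm at every later check, so the plate did not slip noticeably.
- **Final pose:** By the arm's readings the frosted end is about 2 mm from the estimated focus point. The overlay agreed to a few mm in the scene view; in the side view the gripper hid the frosted end.
- **Less certain:** The lens position comes from two views that disagreed by about 6 mm. The sideways direction of its axis is only known to about 10°. Both are inside the limits of 30 mm and 23°.
- **Other things:** Contact forces in the air stayed near zero and I saw no touch on the lamp's head. I did not measure whether the other things on the bench moved.

The job took 11.3 s of the 51 s allowed, and I viewed 12 pictures, the most allowed.

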